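# Roll the bearing balls off a tilting board and bin the lock wheel

### The job

Lift the red grip of the hinged sorting board so that the two steel balls roll off into the grey trough while the brass lock wheel stays on the board; do not touch the balls with the gripper. Then lower the board until it lies level again, and put the brass wheel in the blue tray.

Things in the scene. Friction and masses are not known exactly. Their poses are not given: they have to be found in the camera images.
- sort_board (a joint): Tilt of the hinged white sorting board, rad: 0 = level, at rest; grows as the red grip end is lifted; hard stop at 0.35. No latch or spring: 0.4 kg, sinks back if let go; lifting takes about 3 N. The balls start to roll only past about 0.2 rad; lifted smoothly, the wheel stays put up to the stop. Open at the hinge edge only; the other edges have 10 mm rims.
- board_mid (a point): Centre of the board's top face, 64 mm above the table at rest. Board 180 mm (x) by 172 mm (y), 8 mm thick. Its x axis points from the grip end to the hinge edge, above the trough; y along the hinge; z up out of the face; they tilt with the board. The hinge line runs along y at x = +90 mm, z = -4 mm.
- board_grip (a point): Point to pinch on the board's red upright grip block, at x = -120 mm, y = 0, z = +30 mm from board_mid, 18 mm below the block's top. The block is 16 mm wide along y (pinch across y), 20 mm along x, 48 mm high, outside the near rim. Axes as board_mid; it swings up on an arc about the hinge line.
- ball_a_center (a point): Centre of a steel ball, 26 mm diameter, 70 g, resting on the board in one side lane (its axes mean nothing).
- ball_b_center (a point): Centre of the other steel ball, the same, in the other side lane.
- trough_mid (a point): Centre of the floor of the fixed grey catch trough below the board's hinge edge (green floor 10 mm above the table). Inside it measures 84 mm (x) by 179 mm (y); its far wall is 76 mm high above the floor, its sides 54 mm. x axis points away from the board.
- brass_wheel_mid (a point): Centre (half-way up) of the flat round brass lock wheel, 44 mm diameter, 12 mm thick, 0.13 kg, z axis along its thickness; it lies flat on the board between the two lanes. Not to be confused with the dark steel wheel on the table.
- blue_tray_in (a point): Centre of the inner floor of the blue tray, fixed, 140 x 140 mm outside, walls 4 mm thick and 35 mm high, open above; inner floor about 4 mm above the table. x and y axes along its sides. A yellow tray of the same size is the wrong one.
Not all that is in view belongs to the job. Of the things shaped like the part that bears brass_wheel_mid, the brass one is meant.

How it is judged:
On the way:
1. both balls have rolled into the trough while the brass wheel still lies on the board (x of ball_a_center in the frame of trough_mid between -0.045 and 0.045 m and y of ball_a_center in the frame of trough_mid between -0.09 and 0.09 m and z of ball_a_center in the frame of trough_mid between 0 and 0.035 m and x of ball_b_center in the frame of trough_mid between -0.045 and 0.045 m and y of ball_b_center in the frame of trough_mid between -0.09 and 0.09 m and z of ball_b_center in the frame of trough_mid between 0 and 0.035 m and x of brass_wheel_mid in the frame of board_mid between -0.09 and 0.09 m and y of brass_wheel_mid in the frame of board_mid between -0.085 and 0.085 m and z of brass_wheel_mid in the frame of board_mid between 0 and 0.015 m), for 0.2 s.
At the end, for the whole second after the job is handed in: Both balls lie in the grey trough, the brass wheel lies at rest in the blue tray (its centre within the tray's walls and less than 25 mm above the tray's floor), and the board is back level (within 0.06 rad) (x of ball_a_center in the frame of trough_mid between -0.045 and 0.045 m and y of ball_a_center in the frame of trough_mid between -0.09 and 0.09 m and z of ball_a_center in the frame of trough_mid between 0 and 0.035 m and x of ball_b_center in the frame of trough_mid between -0.045 and 0.045 m and y of ball_b_center in the frame of trough_mid between -0.09 and 0.09 m and z of ball_b_center in the frame of trough_mid between 0 and 0.035 m and x of brass_wheel_mid in the frame of blue_tray_in between -0.064 and 0.064 m and y of brass_wheel_mid in the frame of blue_tray_in between -0.064 and 0.064 m and z of brass_wheel_mid in the frame of blue_tray_in between 0 and 0.025 m and value of joint sort_board below 0.06 rad and linear speed of brass_wheel below 0.03 m/s); the robot touches nothing.
It fails at once if the gripper touches a ball (contact force between the fingers and ball_a above 0.3 N or contact force between the fingers and ball_b above 0.3 N).
It also fails if it takes over 54 s, if anything falls off the work surface, if the arm or the gripper's body presses on something with over 40 N, if the wrist force passes 120 N, or if a joint passes its speed limit or range.

### The arm

A 7-joint arm with a two-finger parallel gripper is mounted at the origin on the work surface. World frame = base frame: x ahead of the robot, y to its left, z up, the work surface at z = 0. Lengths are in m, angles in rad, forces in N, time in s.
With the tool pointing down it reaches from about 0.35 to 0.9 m from the base axis. Payload 7.2 kg.
Tool frame: the origin (TCP) lies on the mounting face of the last link; the fingertips stand 173 mm ahead of it and the grasp point (between the pads) lies 155 mm ahead of it; z points along the fingers, x is the direction in which the jaws open and shut, and the axes are right-handed (so a half turn about z gives the same grasp; the last joint's range is limited). The gripper opens to 85 mm and grips with 20 to 120 N. Pads are 22 mm wide; open, the fingers measure 114 mm over their backs; the gripper's body (76 mm by 85 mm) begins 54 mm behind the grasp point. The pads swing forward as they close: fully open they stand 13 mm farther back than shut.
Start: joints at [-1.406, 0.411, -0.013, 1.596, 0.006, 1.134, -0.082], TCP at [0.144, 0.608, 0.405] pointing down, gripper open.
Joint ranges: [-2.95, 2.95], [-0.29, 1.99], [-1.47, 1.44], [0.14, 2.54], [-1.03, 4.17], [0.13, 1.85], [-2.86, 2.86]. Speed limits (rad/s): [2.39, 2.39, 3.01, 3.01, 3.14, 3.14, 3.14].

### API

Orientations are given as a rotation vector (axis times angle).
In Python, from plant import r gives the robot as it stands.
- The arm moves only by the tool play_rows, never from a script. Its argument "moves" is a list of rows, each an object with "xyz": the shift along the world's x, y, z in mm, a list of three; "delta_rot": the turn, a rotation vector about the world's x, y, z in degrees, a list of three; "hand": the opening, from 0 (shut) to 1 (fully open). A call has 1 to 8 rows; each row shifts and turns the pose as measured when the row begins; what a row does not reach is not made up. A row lasts 1/10 s, in which the tool goes at most 50 mm and 8.59 degrees, less where a joint would pass 70% of its speed; a pose out of reach is approached as far as the arm can. A call is refused whole if a number of a shift passes 50 or a number of a turn 8.59, either way. A call with a gripper value outside its range is refused whole. The fingers move at their own pace and stop on an object; "force" is the grip in N (left out, the last holds). Time passes only in rows, so rows that do not move let the fingers close. It gives the time, the measured TCP pose, the force and the opening at its end, in the units of the state.
- r.get_obs(): the state, without advancing time (a new reading comes with each control period).
- r.snapshot(name): name is "scene" or "top" or "wrist"; returns the picture (420x560x3 uint8, red, green, blue); there is no depth.
- r.calibration(name): a dict with "K" (3x3 intrinsics, pixels), "origin" and "attitude" of the camera in the world. Camera axes: x right, y down, z forward; pixel columns grow to the right and rows downward; lengths in m; the calibration is good to about 2 mm. The wrist camera is an equidistant fisheye: a pixel r from the principal point sees the ray r / f radians off the axis. A picture is of the moment at which its call begins: read the wrist's pose just before it. calibration takes no time and is no camera call; for the wrist camera it gives the pose at the moment of the call.
- r.job_done(): hands the job in, once; it reports no verdict.
The state is a dict: "time_s": time; "q": joint angles; "qd": joint speeds; "tau": joint torques, N m; "ee_pos": TCP position; "eef_rot": TCP orientation; "force": force on the tool from outside, world axes, zero at the start; "moment": the same for the moment, N m; "opening": finger opening in m.
Only numpy, scipy, OpenCV 4.12 (cv2) and the standard library are available. Lean on these libraries where they do the work, as an engineer would, in place of code of your own. Each camera call takes 0.05 s, during which the arm holds its last target. There are 200 camera calls.

## Working session

There is one attempt and no reset: what is moved stays moved. The work goes in short steps, Python scripts to look and compute and a tool call to move; the robot and the scene stay as the last step left them, time stands still between calls to the robot, and variables do not carry over. Pictures are saved under pics/ and viewed, about 8 in all and at most 12, crops included, and the job is handed in when it is done.

Besides the shell and the picture viewer there is one more tool, called after "Emit:" by a JSON object that holds its "method" and its "body", one argument or row to a line. play_rows: Moves the arm, as the interface text tells. Its arguments: {"type":"object","properties":{"moves":{"type":"array","items":{"type":"object","properties":{"xyz":{"type":"array","items":{"type":"number"}},"delta_rot":{"type":"array","items":{"type":"number"}},"hand":{"type":"number"}}}},"force":{"type":"number"}},"required":["moves"]}

```bash
mkdir -p pics; ls; cat > h.py <<'E'
import numpy as np,cv2
from scipy.spatial.transform import Rotation as R
from plant import r
def save(n,im): cv2.imwrite('pics/'+n+'.png',im[:,:,::-1])
def att(c):
    a=np.array(c['attitude']); return a if a.shape==(3,3) else R.from_rotvec(a).as_matrix()
def ray(c,u,v,fish=False):
    K=np.array(c['K']); x=(u-K[0,2])/K[0,0]; y=(v-K[1,2])/K[1,1]
    if fish:
        t=np.hypot(x,y); s=np.sin(t)/max(t,1e-9); d=np.array([x*s,y*s,np.cos(t)])
    else: d=np.array([x,y,1.])
    return np.array(c['origin']),att(c)@d
def onz(c,u,v,z,fish=False):
    o,d=ray(c,u,v,fish); return o+d*(z-o[2])/d[2]
E
python3 - <<'E'
from h import *
print(r.get_obs())
a=r.snapshot('top');b=r.snapshot('scene')
save('top0',a);save('scene0',b)
for n in('top','scene'):print(r.calibration(n))
E
```

```text
pics
{'time_s': 0.0, 'q': array([-1.40618324,  0.41192055, -0.01272502,  1.5970874 ,  0.0055694 ,
        1.13431302, -0.08219947]), 'qd': array([ 0.00187865, -0.00118922,  0.00059596, -0.00080132, -0.00010027,
        0.00072033,  0.00124853]), 'tau': array([ 3.88761591e-04, -6.00639653e+01,  6.82022665e-01, -2.99421161e+01,
        1.36694836e-02,  1.05672548e-02, -1.30705925e-05]), 'ee_pos': array([0.14415454, 0.60790886, 0.40382215]), 'eef_rot': array([ 2.46351343e+00,  1.94773738e+00, -1.99744756e-03]), 'force': array([ 0.00298083,  0.44591062, -0.73293847]), 'moment': array([ 0.02031   ,  0.02413438, -0.019281  ]), 'opening': 0.08562506878471005}
{'K': array([[526.15473732,   0.        , 293.53415641],
       [  0.        , 526.15473732, 214.35848558],
       [  0.        ,   0.        ,   1.        ]]), 'origin': array([ 3.76415832e-01, -9.60963953e-04,  1.20089680e+00]), 'attitude': array([-2.10055904,  2.14451123, -0.2255252 ])}
{'K': array([[520.92822307,   0.        , 279.31197713],
       [  0.        , 520.92822307, 210.42617054],
       [  0.        ,   0.        ,   1.        ]]), 'origin': array([ 1.00743427, -0.61400144,  0.83137959]), 'attitude': array([-2.24450853, -0.73326988,  0.30044475])}
```

View pics/top0.png

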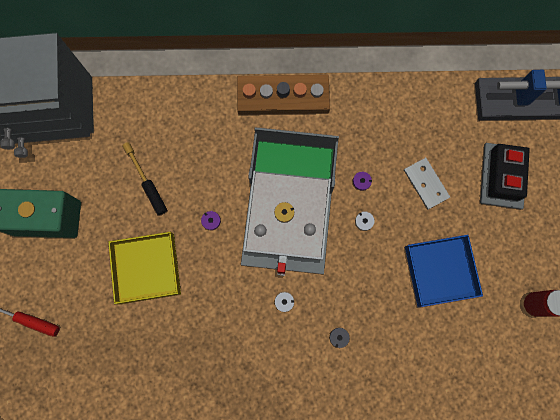

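View pics/scene0.png

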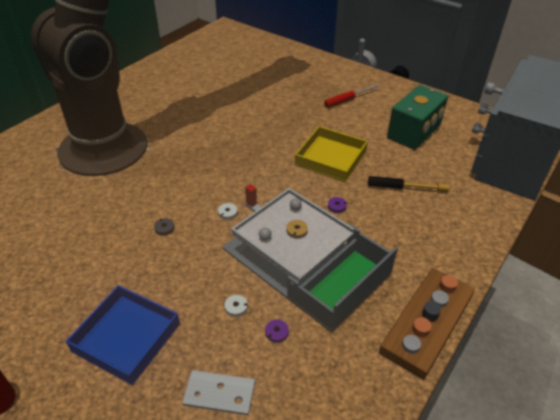

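The top view shows the red grip at (281,267), brass wheel at (284,212), balls at (260,230) and (310,229), blue tray at (443,271), and the trough's green floor at (293,160). The board's hinge end points up in the image. The scene view agrees.

```bash
python3 - <<'E'
from h import *
c=r.calibration('top');a=cv2.imread('pics/top0.png')
h=cv2.cvtColor(a,cv2.COLOR_BGR2HSV)
def mask(lo,hi,roi,s=''):
    m=cv2.inRange(h,lo,hi);z=np.zeros_like(m);x0,y0,x1,y1=roi;z[y0:y1,x0:x1]=m[y0:y1,x0:x1];return z
def big(m):
    cs,_=cv2.findContours(m,cv2.RETR_EXTERNAL,cv2.CHAIN_APPROX_NONE);return max(cs,key=cv2.contourArea)
def rep(n,m,z):
    k=big(m);rc=cv2.minAreaRect(k);p=cv2.boxPoints(rc)
    w=np.array([onz(c,*q,z) for q in p]);
    e=w[1]-w[0],w[2]-w[1]
    print(n,'px',np.round(rc[0],1),'ctr',w.mean(0).round(4),'sides',[round(float(np.linalg.norm(x)),4) for x in e],'ang',[round(float(np.degrees(np.arctan2(x[1],x[0]))),1) for x in e])
rep('blue',mask((100,120,40),(130,255,255),(400,230,490,310)),.035)
rep('green',mask((50,120,40),(75,255,255),(240,120,345,200)),.01)
rep('grip',mask((0,130,60),(8,255,255),(265,250,300,280)),.112)
rep('wheel',mask((15,90,80),(35,255,255),(268,195,300,230)),.076)
rep('board',mask((0,0,150),(180,40,255),(235,165,340,265)),.064)
for u,v in((260,230),(310,229)):print('ball',onz(c,u,v,.077))
k=big(mask((15,90,80),(35,255,255),(268,195,300,230)));print(cv2.minEnclosingCircle(k))
# scene: triangulate grip top
c2=r.calibration('scene');b=cv2.imread('pics/scene0.png');h=cv2.cvtColor(b,cv2.COLOR_BGR2HSV)
k=big(mask((0,130,60),(8,255,255),(240,178,262,210)));print('scene grip box',cv2.boundingRect(k))
k=big(mask((15,90,80),(35,255,255),(280,215,315,240)));print('scene wheel',cv2.boundingRect(k))
x,y,w,hh=cv2.boundingRect(k);print(onz(c2,x+w/2,y+hh/2-1,.074))
cv2.imwrite('pics/crop.png',np.hstack([cv2.resize(a[120:310,230:350],None,fx=3,fy=3,interpolation=2),cv2.resize(b[170:360,220:340],None,fx=3,fy=3,interpolation=2)]))
E
```

```text
blue px [443.3 270.4] ctr [ 0.4786 -0.3486  0.035 ] sides [0.1541, 0.1401] ang [-80.9, -174.8]
green px [293.8 159.6] ctr [ 0.7481 -0.0226  0.01  ] sides [0.0743, 0.1795] ang [-6.2, -97.3]
grip px [281. 267.] ctr [0.4851 0.0108 0.112 ] sides [0.0187, 0.0152] ang [-9.0, -99.3]
wheel px [283.5 211.5] ctr [0.6097 0.0036 0.076 ] sides [0.0416, 0.0424] ang [-91.1, 178.8]
board px [286.9 214.6] ctr [ 0.6063 -0.0038  0.064 ] sides [0.1801, 0.1785] ang [-6.2, -97.4]
ball [0.56956802 0.05522401 0.077     ]
ball [ 0.5696071  -0.05309267  0.077     ]
((283.980224609375, 211.67514038085938), 10.003137588500977)
scene grip box (246, 184, 10, 21)
scene wheel (287, 220, 20, 17)
[0.6110559  0.00167209 0.074     ]
```

View pics/crop.png

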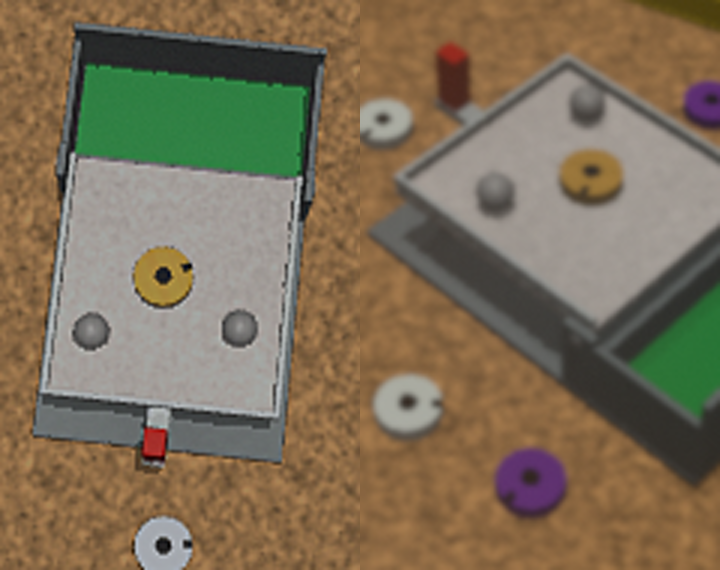

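The board's x axis is yawed about -6.5°. The grip is at (0.486, 0.010) and the sizes match the ones given. Next I move above it.

Emit:
{"method": "play_rows", "body": {
  "moves": [
    {"xyz": [24,-43,0],"delta_rot": [0,0,1],"hand": 1},
    {"xyz": [24,-43,0],"delta_rot": [0,0,1],"hand": 1},
    {"xyz": [24,-43,0],"delta_rot": [0,0,1],"hand": 1},
    {"xyz": [24,-43,0],"delta_rot": [0,0,1],"hand": 1},
    {"xyz": [24,-43,0],"delta_rot": [0,0,1],"hand": 1},
    {"xyz": [24,-43,0],"delta_rot": [0,0,1],"hand": 1},
    {"xyz": [24,-43,0],"delta_rot": [0,0,1],"hand": 1}
  ]
}}

```text
time_s: 0.8
ee_pos: [0.3084, 0.3036, 0.3997]
eef_rot: [2.323, 2.114, -0.009]
force: [1.1, -0.5, 0.4]
opening: 0.0856
```

```bash
cat > st.py <<'E'
from h import *
o=r.get_obs();M=R.from_rotvec(o['eef_rot']).as_matrix()
print('t',o['time_s'],'pos',(o['ee_pos']*1000).round(1),'q',o['q'].round(3))
print('xang',np.degrees(np.arctan2(M[1,0],M[0,0])).round(2),'z',M[:,2].round(4),'grasp',((o['ee_pos']+.155*M[:,2])*1000).round(1),'F',o['force'].round(2),'open',round(float(o['opening']),4))
E
python3 st.py
```

```text
t 0.8 pos [308.4 303.6 399.7] q [-0.996  0.083  0.114  2.045 -0.011  1.02   0.6  ]
xang 84.59 z [-0.0041 -0.0045 -1.    ] grasp [307.8 302.9 244.7] F [ 1.12 -0.53  0.37] open 0.0856
```

Emit:
{"method": "play_rows", "body": {
  "moves": [
    {"xyz": [25,-42,-7],"delta_rot": [0,0,0],"hand": 1},
    {"xyz": [25,-42,-7],"delta_rot": [0,0,0],"hand": 1},
    {"xyz": [25,-42,-7],"delta_rot": [0,0,0],"hand": 1},
    {"xyz": [25,-42,-7],"delta_rot": [0,0,0],"hand": 1},
    {"xyz": [25,-42,-7],"delta_rot": [0,0,0],"hand": 1},
    {"xyz": [25,-42,-7],"delta_rot": [0,0,0],"hand": 1},
    {"xyz": [25,-42,-7],"delta_rot": [0,0,0],"hand": 1},
    {"xyz": [0,0,0],"delta_rot": [0,0,0],"hand": 1}
  ]
}}

```text
time_s: 1.6
ee_pos: [0.4838, -0.002, 0.3512]
eef_rot: [2.327, 2.106, -0.004]
force: [-0.8, 0.4, 0.3]
opening: 0.0853
```

```bash
python3 st.py; python3 - <<'E'
from h import *
c=r.calibration('wrist');a=r.snapshot('wrist');save('w1',a)
h=cv2.cvtColor(a,cv2.COLOR_RGB2HSV)
m=cv2.inRange(h,(0,130,60),(8,255,255))
cs,_=cv2.findContours(m,0,2)
print(c)
for k in cs:
    if cv2.contourArea(k)>50:
        x,y,w,hh=cv2.boundingRect(k);M=cv2.moments(k);u,v=M['m10']/M['m00'],M['m01']/M['m00'];print(x,y,w,hh,onz(c,u,v,.112,True))
E
```

```text
t 1.6 pos [483.8  -2.  351.2] q [-0.471  0.237  0.441  2.017 -0.122  0.914  1.504]
xang 84.27 z [ 0.    -0.004 -1.   ] grasp [483.8  -2.7 196.2] F [-0.78  0.44  0.35] open 0.0853
{'K': array([[325.1922621 ,   0.        , 277.93340193],
       [  0.        , 325.1922621 , 206.09249103],
       [  0.        ,   0.        ,   1.        ]]), 'origin': array([0.39998448, 0.00605837, 0.3211079 ]), 'attitude': array([2.1318283 , 1.93083303, 0.31918657])}
287 191 24 44 [0.47783317 0.01132563 0.112     ]
```

View pics/w1.png

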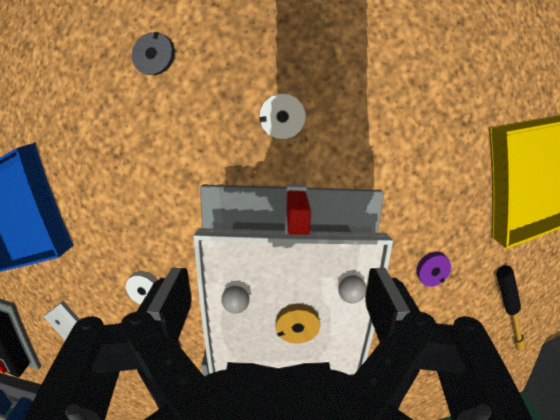

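The wrist view shows the grip between the (open) fingers' line, with its top at about (299,212). Its y of about 0.011 agrees with the top view. Next I descend and pinch.

Emit:
{"method": "play_rows", "body": {
  "moves": [
    {"xyz": [3,13,-25],"delta_rot": [-0.2,0,-0.7],"hand": 1},
    {"xyz": [0,0,-25],"delta_rot": [0,0,0],"hand": 1},
    {"xyz": [0,0,-25],"delta_rot": [0,0,0],"hand": 1},
    {"xyz": [0,0,-15],"delta_rot": [0,0,0],"hand": 0.7},
    {"xyz": [0,0,-12],"delta_rot": [0,0,0],"hand": 0.5},
    {"xyz": [0,0,0],"delta_rot": [0,0,0],"hand": 0.5}
  ]
}}

```text
time_s: 2.25
ee_pos: [0.4841, 0.0186, 0.2456]
eef_rot: [2.336, 2.1, -0.006]
force: [0.3, 0.0, 0.2]
opening: 0.0439
```

```bash
python3 st.py
```

```text
t 2.25 pos [484.1  18.6 245.6] q [-0.441  0.405  0.375  2.104 -0.23   0.673  1.551]
xang 83.91 z [-0.0026 -0.0029 -1.    ] grasp [483.7  18.1  90.6] F [0.32 0.01 0.22] open 0.0439
```

Emit:
{"method": "play_rows", "body": {
  "moves": [
    {"xyz": [3,-7,3],"delta_rot": [0,0,0],"hand": 0.5},
    {"xyz": [0,0,0],"delta_rot": [0,0,0],"hand": 0.5}
  ]
}}

```text
time_s: 2.45
ee_pos: [0.4875, 0.0118, 0.2496]
eef_rot: [2.334, 2.102, -0.005]
force: [0.1, -0.7, 0.2]
opening: 0.0426
```

```bash
python3 st.py
```

```text
t 2.45 pos [487.5  11.8 249.6] q [-0.429  0.403  0.379  2.095 -0.227  0.685  1.565]
xang 83.99 z [-0.0021 -0.0026 -1.    ] grasp [487.2  11.4  94.6] F [ 0.09 -0.66  0.22] open 0.0426
```

Emit:
{"method": "play_rows", "body": {
  "moves": [
    {"xyz": [0,0,0],"hand": 0.25},
    {"xyz": [0,0,0],"hand": 0},
    {"xyz": [0,0,0],"hand": 0},
    {"xyz": [0,0,0],"hand": 0},
    {"xyz": [0,0,0],"hand": 0}
  ],
  "force": 40
}}

```text
validation failed for argument at $.mo...
```

```bash
python3 st.py
```

```text
t 2.45 pos [487.5  11.8 249.6] q [-0.429  0.403  0.379  2.095 -0.227  0.685  1.565]
xang 83.99 z [-0.0021 -0.0026 -1.    ] grasp [487.2  11.4  94.6] F [ 0.09 -0.66  0.22] open 0.0426
```

Emit:
{"method": "play_rows", "body": {
  "moves": [
    {"xyz": [0,0,0],"delta_rot": [0,0,0],"hand": 0.25},
    {"xyz": [0,0,0],"delta_rot": [0,0,0],"hand": 0},
    {"xyz": [0,0,0],"delta_rot": [0,0,0],"hand": 0},
    {"xyz": [0,0,0],"delta_rot": [0,0,0],"hand": 0},
    {"xyz": [0,0,0],"delta_rot": [0,0,0],"hand": 0}
  ],
  "force": 40
}}

```text
time_s: 2.95
ee_pos: [0.488, 0.011, 0.2515]
eef_rot: [2.337, 2.097, -0.0]
force: [1.5, 0.1, -4.3]
opening: 0.0155
```

```bash
python3 st.py; python3 - <<'E'
import numpy as np
# TCP path in board frame for 0.31 rad in N rows; board x dir yaw -6.2deg
y=np.radians(-6.2);N=30
th=0.31*np.arange(N+1)/N
dx=.21*(1-np.cos(th))+.189*np.sin(th);dz=.21*np.sin(th)+.189*(np.cos(th)-1)
for k in (0,5,10,15,20,25,29):print(k,th[k],(1000*np.array([(dx[k+1]-dx[k])*np.cos(y),(dx[k+1]-dx[k])*np.sin(y),dz[k+1]-dz[k]])).round(2))
print(np.degrees(.31/N)*np.array([-np.sin(y),np.cos(y)]))
E
```

```text
t 2.95 pos [488.   11.  251.5] q [-0.428  0.399  0.38   2.094 -0.227  0.686  1.564]
xang 83.79 z [ 0.0012 -0.0015 -1.    ] grasp [488.2  10.8  96.5] F [ 1.5   0.13 -4.26] open 0.0155
0 0.0 [ 1.95 -0.21  2.16]
5 0.051666666666666666 [ 2.06 -0.22  2.06]
10 0.10333333333333333 [ 2.16 -0.24  1.95]
15 0.155 [ 2.26 -0.25  1.83]
20 0.20666666666666667 [ 2.35 -0.26  1.71]
25 0.25833333333333336 [ 2.44 -0.26  1.59]
29 0.2996666666666667 [ 2.5  -0.27  1.48]
[0.06394171 0.58859343]
```

Gripped at 15.5 mm opening, which fits the 16 mm block. Now I lift along the arc, gently.

Emit:
{"method": "play_rows", "body": {
  "moves": [
    {"xyz": [1.5,-0.2,1.6],"delta_rot": [0.05,0.44,0],"hand": 0},
    {"xyz": [3,-0.3,3.2],"delta_rot": [0.1,0.88,0],"hand": 0},
    {"xyz": [3,-0.3,3.2],"delta_rot": [0.1,0.88,0],"hand": 0},
    {"xyz": [3.1,-0.3,3.1],"delta_rot": [0.1,0.88,0],"hand": 0},
    {"xyz": [3.1,-0.3,3.1],"delta_rot": [0.1,0.88,0],"hand": 0},
    {"xyz": [3.1,-0.3,3.1],"delta_rot": [0.1,0.88,0],"hand": 0},
    {"xyz": [3.2,-0.3,3],"delta_rot": [0.1,0.88,0],"hand": 0},
    {"xyz": [3.2,-0.3,3],"delta_rot": [0.1,0.88,0],"hand": 0}
  ]
}}

```text
time_s: 3.75
ee_pos: [0.5135, 0.0081, 0.2763]
eef_rot: [-2.269, -2.034, 0.128]
force: [3.1, -0.9, -6.3]
opening: 0.0155
```

```bash
python3 st.py
```

```text
t 3.75 pos [513.5   8.1 276.3] q [-0.404  0.431  0.388  1.966 -0.222  0.91   1.572]
xang 83.76 z [-0.1234  0.0118 -0.9923] grasp [494.4   9.9 122.5] F [ 3.06 -0.88 -6.32] open 0.0155
```

Tilt is about 0.125 and consistent, with small forces. I keep lifting.

Emit:
{"method": "play_rows", "body": {
  "moves": [
    {"xyz": [3.3,-0.3,2.9],"delta_rot": [0.1,0.88,0],"hand": 0},
    {"xyz": [3.3,-0.3,2.9],"delta_rot": [0.1,0.88,0],"hand": 0},
    {"xyz": [3.4,-0.3,2.8],"delta_rot": [0.1,0.88,0],"hand": 0},
    {"xyz": [3.4,-0.4,2.7],"delta_rot": [0.1,0.88,0],"hand": 0},
    {"xyz": [3.5,-0.4,2.6],"delta_rot": [0.1,0.88,0],"hand": 0},
    {"xyz": [3.5,-0.4,2.5],"delta_rot": [0.1,0.88,0],"hand": 0},
    {"xyz": [3.6,-0.4,2.5],"delta_rot": [0.1,0.88,0],"hand": 0},
    {"xyz": [3.6,-0.4,2.4],"delta_rot": [0.1,0.88,0],"hand": 0}
  ]
}}

```text
time_s: 4.55
ee_pos: [0.544, 0.0046, 0.2991]
eef_rot: [-2.189, -1.962, 0.256]
force: [3.8, -0.9, -7.3]
opening: 0.0158
```

```bash
python3 st.py
```

```text
t 4.55 pos [544.    4.6 299.1] q [-0.371  0.486  0.391  1.822 -0.226  1.137  1.586]
xang 83.76 z [-0.2539  0.0262 -0.9669] grasp [504.7   8.6 149.3] F [ 3.83 -0.95 -7.34] open 0.0158
```

Emit:
{"method": "play_rows", "body": {
  "moves": [
    {"xyz": [3.6,-0.4,2.4],"delta_rot": [0.1,0.88,0],"hand": 0},
    {"xyz": [3.6,-0.4,2.3],"delta_rot": [0.1,0.88,0],"hand": 0},
    {"xyz": [3.7,-0.4,2.2],"delta_rot": [0.1,0.88,0],"hand": 0},
    {"xyz": [1.8,-0.2,1.1],"delta_rot": [0.05,0.44,0],"hand": 0},
    {"xyz": [0,0,0],"delta_rot": [0,0,0],"hand": 0},
    {"xyz": [0,0,0],"delta_rot": [0,0,0],"hand": 0},
    {"xyz": [0,0,0],"delta_rot": [0,0,0],"hand": 0},
    {"xyz": [0,0,0],"delta_rot": [0,0,0],"hand": 0}
  ]
}}

```text
time_s: 5.35
ee_pos: [0.5583, 0.0029, 0.3075]
eef_rot: [-2.152, -1.929, 0.311]
force: [3.3, -2.1, -7.3]
opening: 0.0157
```

```bash
python3 st.py; python3 - <<'E'
from h import *
a=r.snapshot('top');b=r.snapshot('scene')
save('lift',np.hstack([cv2.resize(a[120:310,230:350],None,fx=3,fy=3),cv2.resize(b[170:360,220:400],None,fx=2.4,fy=3)])[:,:790])
E
```

```text
t 5.35 pos [558.3   2.9 307.5] q [-0.356  0.517  0.391  1.756 -0.229  1.233  1.592]
xang 83.75 z [-0.3105  0.0324 -0.95  ] grasp [510.1   7.9 160.2] F [ 3.27 -2.14 -7.25] open 0.0157
```

View pics/lift.png

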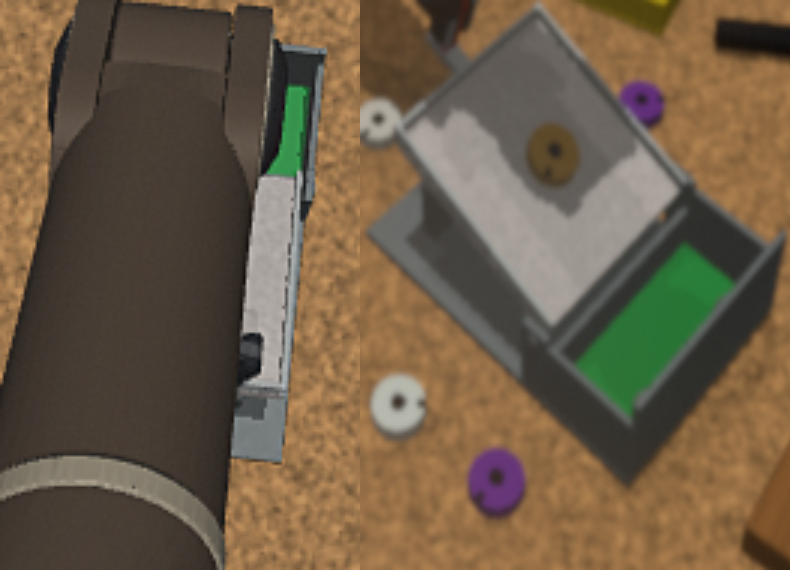

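The balls have left the board and the wheel is still on it, at crop pixel (553,153). The trough's far wall hides part of its floor, so I'll check the balls once the board is down. I lower along the same arc.

Emit:
{"method": "play_rows", "body": {
  "moves": [
    {"xyz": [0,0,0],"delta_rot": [0,0,0],"hand": 0},
    {"xyz": [0,0,0],"delta_rot": [0,0,0],"hand": 0},
    {"xyz": [-1.8,0.2,-1.1],"delta_rot": [-0.05,-0.44,0],"hand": 0},
    {"xyz": [-3.7,0.4,-2.2],"delta_rot": [-0.1,-0.88,0],"hand": 0},
    {"xyz": [-3.6,0.4,-2.3],"delta_rot": [-0.1,-0.88,0],"hand": 0},
    {"xyz": [-3.6,0.4,-2.4],"delta_rot": [-0.1,-0.88,0],"hand": 0},
    {"xyz": [-3.6,0.4,-2.4],"delta_rot": [-0.1,-0.88,0],"hand": 0},
    {"xyz": [-3.6,0.4,-2.5],"delta_rot": [-0.1,-0.88,0],"hand": 0}
  ]
}}

```text
time_s: 6.25
ee_pos: [0.5364, 0.0054, 0.294]
eef_rot: [-2.209, -1.98, 0.226]
force: [2.7, -1.9, -6.2]
opening: 0.0151
```

Emit:
{"method": "play_rows", "body": {
  "moves": [
    {"xyz": [-3.5,0.4,-2.5],"delta_rot": [-0.1,-0.88,0],"hand": 0},
    {"xyz": [-3.5,0.4,-2.6],"delta_rot": [-0.1,-0.88,0],"hand": 0},
    {"xyz": [-3.4,0.4,-2.7],"delta_rot": [-0.1,-0.88,0],"hand": 0},
    {"xyz": [-3.4,0.3,-2.8],"delta_rot": [-0.1,-0.88,0],"hand": 0},
    {"xyz": [-3.3,0.3,-2.9],"delta_rot": [-0.1,-0.88,0],"hand": 0},
    {"xyz": [-3.3,0.3,-2.9],"delta_rot": [-0.1,-0.88,0],"hand": 0},
    {"xyz": [-3.2,0.3,-3],"delta_rot": [-0.1,-0.88,0],"hand": 0},
    {"xyz": [-3.2,0.3,-3],"delta_rot": [-0.1,-0.88,0],"hand": 0}
  ]
}}

```text
time_s: 7.05
ee_pos: [0.5066, 0.0088, 0.2701]
eef_rot: [-2.288, -2.051, 0.096]
force: [0.9, -1.5, -3.8]
opening: 0.0158
```

```bash
python3 st.py
```

```text
t 7.05 pos [506.6   8.8 270.1] q [-0.411  0.421  0.387  2.    -0.223  0.854  1.57 ]
xang 83.76 z [-0.0916  0.0086 -0.9958] grasp [492.4  10.2 115.7] F [ 0.95 -1.47 -3.81] open 0.0158
```

Remaining tilt is about 0.091 rad, or 6 rows.

Emit:
{"method": "play_rows", "body": {
  "moves": [
    {"xyz": [-3.1,0.3,-3.1],"delta_rot": [-0.1,-0.88,0],"hand": 0},
    {"xyz": [-3.1,0.3,-3.1],"delta_rot": [-0.1,-0.88,0],"hand": 0},
    {"xyz": [-3.1,0.3,-3.1],"delta_rot": [-0.1,-0.88,0],"hand": 0},
    {"xyz": [-3,0.3,-3.2],"delta_rot": [-0.1,-0.88,0],"hand": 0},
    {"xyz": [-3,0.3,-3.2],"delta_rot": [-0.1,-0.88,0],"hand": 0},
    {"xyz": [-2.3,0.2,-2.4],"delta_rot": [-0.05,-0.6,0],"hand": 0},
    {"xyz": [0,0,0],"delta_rot": [0,0,0],"hand": 0}
  ]
}}

```text
time_s: 7.75
ee_pos: [0.4873, 0.0109, 0.2512]
eef_rot: [2.335, 2.095, 0.005]
force: [0.5, -1.2, 0.5]
opening: 0.0159
```

```bash
python3 st.py
```

```text
t 7.75 pos [487.3  10.9 251.2] q [-0.429  0.398  0.38   2.097 -0.228  0.68   1.564]
xang 83.78 z [ 0.0054 -0.0013 -1.    ] grasp [488.1  10.8  96.2] F [ 0.49 -1.21  0.53] open 0.0159
```

Emit:
{"method": "play_rows", "body": {
  "moves": [
    {"xyz": [0,0,0],"delta_rot": [0,0,0],"hand": 0.5},
    {"xyz": [0,0,0],"delta_rot": [0,0,0],"hand": 0.6},
    {"xyz": [0,0,10],"delta_rot": [0,0,0],"hand": 0.6},
    {"xyz": [0,0,30],"delta_rot": [0,0,0],"hand": 0.8},
    {"xyz": [0,0,40],"delta_rot": [0,0,0],"hand": 1},
    {"xyz": [0,0,40],"delta_rot": [0,0,0],"hand": 1},
    {"xyz": [20,-40,30],"delta_rot": [0,0,0],"hand": 1},
    {"xyz": [0,0,0],"delta_rot": [0,0,0],"hand": 1}
  ]
}}

```text
time_s: 8.55
ee_pos: [0.5047, -0.0261, 0.4074]
eef_rot: [2.329, 2.1, 0.003]
force: [0.5, 0.5, -0.9]
opening: 0.0853
```

```bash
python3 st.py; python3 - <<'E'
from h import *
c=r.calibration('wrist');a=r.snapshot('wrist');b=r.snapshot('scene');t=r.snapshot('top')
save('w2',a);save('s2',b);save('t2',t)
save('m2',np.hstack([cv2.resize(a,(440,330)),cv2.resize(b[170:335,210:390],(360,330))]))
def wh(im,roi):
    h=cv2.cvtColor(im,cv2.COLOR_RGB2HSV);m=cv2.inRange(h,(15,100,60),(30,255,255));z=0*m;x0,y0,x1,y1=roi;z[y0:y1,x0:x1]=m[y0:y1,x0:x1]
    k=max(cv2.findContours(z,0,1)[0],key=cv2.contourArea);return cv2.fitEllipse(k),cv2.contourArea(k)
c2=r.calibration('scene')
e,A=wh(b,(270,205,325,245));print(e,A,onz(c2,*e[0],.075))
E
```

```text
t 8.55 pos [504.7 -26.1 407.4] q [-0.451  0.207  0.477  1.905 -0.105  1.049  1.537]
xang 84.08 z [ 0.0053 -0.0035 -1.    ] grasp [505.5 -26.6 252.4] F [ 0.47  0.45 -0.92] open 0.0853
((296.6855163574219, 228.02499389648438), (16.435588836669922, 19.694686889648438), 93.96363830566406) 252.5 [ 0.61190404 -0.00072717  0.075     ]
```

View pics/m2.png

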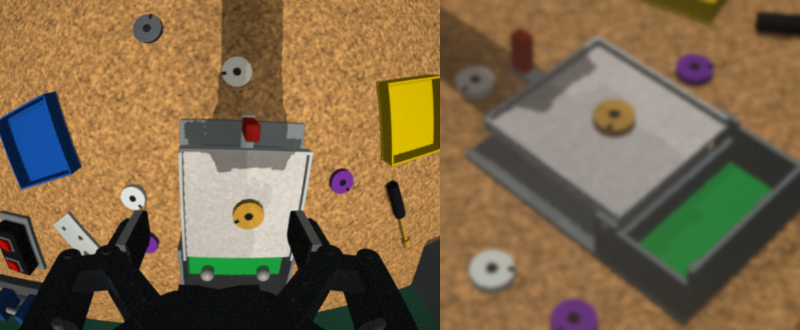

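Both balls sit in the trough, at wrist-crop pixels (207,273) and (263,273). The board is level and the wheel is at (248,214). I measure the wheel from the wrist picture.

```bash
python3 - <<'E'
from h import *
c=r.calibration('wrist');a=cv2.imread('pics/w2.png');h=cv2.cvtColor(a,cv2.COLOR_BGR2HSV)
m=cv2.inRange(h,(15,100,60),(35,255,255));z=0*m;z[245:300,285:345]=m[245:300,285:345]
k=max(cv2.findContours(z,0,1)[0],key=cv2.contourArea);e=cv2.fitEllipse(k);print(e,onz(c,*e[0],.075,True))
for u,v in((207,273),(263,273)):print('ball',onz(c,u*1.2727,v*1.2727,.023,True))
E
```

```text
((316.004150390625, 272.38134765625), (36.98670196533203, 38.068973541259766), 96.44186401367188) [0.59720295 0.00903205 0.075     ]
ball [ 0.74934439 -0.06761198  0.023     ]
ball [0.76204869 0.03546198 0.023     ]
```

```bash
python3 - <<'E'
from h import *
c=r.calibration('wrist');a=r.snapshot('wrist');h=cv2.cvtColor(a,cv2.COLOR_RGB2HSV)
print(r.get_obs()['ee_pos'],c['origin'])
def f(n,lo,hi,x0,y0,x1,y1,Z):
    m=cv2.inRange(h,lo,hi);z=0*m;z[y0:y1,x0:x1]=m[y0:y1,x0:x1]
    k=max(cv2.findContours(z,0,1)[0],key=cv2.contourArea);e=cv2.fitEllipse(k);print(n,np.round(e[0],1),np.round(e[1],1),onz(c,*e[0],Z,True).round(4))
f('wheel',(15,100,60),(35,255,255),280,240,350,305,.075)
f('white',(0,0,130),(180,50,255),275,65,325,115,.011)
t=cv2.imread('pics/top0.png');h=cv2.cvtColor(t,cv2.COLOR_BGR2HSV);c=r.calibration('top')
_o=onz
onz=lambda c,u,v,Z,F:_o(c,u,v,Z)
f('white top',(0,0,150),(180,50,255),270,288,300,316,.011)
f('wheel top',(15,90,80),(35,255,255),268,195,300,230,.075)
t=cv2.imread('pics/t2.png');h=cv2.cvtColor(t,cv2.COLOR_BGR2HSV)
try:f('wheel top now',(15,90,60),(35,255,255),268,195,300,230,.075)
except Exception as x:print(x)
E
```

```text
[ 0.50226915 -0.02115875  0.40189723] [ 0.41857586 -0.01342168  0.37282711]
wheel [310.9 279.8] [37.2 38.8] [0.6059 0.0031 0.075 ]
white [297.5  96.2] [36.2 37.5] [0.4169 0.0077 0.011 ]
white top [283.7 301.7] [17.4 18.5] [0.4176 0.0073 0.011 ]
wheel top [283.7 211.6] [18.2 19.2] [0.6097 0.0033 0.075 ]
max() iterable argument is empty
```

Once the arm had settled, the views agree: wheel at about (0.609, 0.002). I move above it.

Emit:
{"method": "play_rows", "body": {
  "moves": [
    {"xyz": [36,8,-20],"delta_rot": [0.1,0.3,0],"hand": 0.8},
    {"xyz": [36,8,-20],"delta_rot": [0,0,0],"hand": 0.8},
    {"xyz": [36,8,-20],"delta_rot": [0,0,0],"hand": 0.8},
    {"xyz": [0,0,-20],"delta_rot": [0,0,0],"hand": 0.8},
    {"xyz": [0,0,0],"delta_rot": [0,0,0],"hand": 0.8},
    {"xyz": [0,0,0],"delta_rot": [0,0,0],"hand": 0.8}
  ]
}}

```text
time_s: 9.35
ee_pos: [0.6106, 0.0082, 0.313]
eef_rot: [-2.311, -2.106, 0.024]
force: [0.6, 1.0, 0.4]
opening: 0.0684
```

```bash
python3 st.py
```

```text
t 9.35 pos [610.6   8.2 313. ] q [-0.397  0.506  0.424  1.742 -0.246  0.968  1.603]
xang 84.68 z [-0.0214  0.0011 -0.9998] grasp [607.2   8.4 158.1] F [0.6  1.01 0.44] open 0.0684
```

Emit:
{"method": "play_rows", "body": {
  "moves": [
    {"xyz": [-1,-6,-20],"delta_rot": [0,-1.2,-0.7],"hand": 0.75},
    {"xyz": [0,0,-20],"delta_rot": [0,0,0],"hand": 0.75},
    {"xyz": [0,0,-18],"delta_rot": [0,0,0],"hand": 0.75},
    {"xyz": [0,0,0],"delta_rot": [0,0,0],"hand": 0.75},
    {"xyz": [0,0,0],"delta_rot": [0,0,0],"hand": 0.75}
  ]
}}

```text
time_s: 9.85
ee_pos: [0.6079, 0.0025, 0.2589]
eef_rot: [2.335, 2.101, 0.008]
force: [-0.2, -0.4, 0.3]
opening: 0.0643
```

```bash
python3 st.py
```

```text
t 9.85 pos [607.9   2.5 258.9] q [-0.37   0.562  0.399  1.8   -0.287  0.832  1.633]
xang 83.98 z [ 0.0038  0.0029 -1.    ] grasp [608.5   2.9 103.9] F [-0.21 -0.36  0.29] open 0.0643
```

Emit:
{"method": "play_rows", "body": {
  "moves": [
    {"xyz": [0,0,-12],"delta_rot": [0,0,0],"hand": 0.68},
    {"xyz": [0,0,-8],"delta_rot": [0,0,0],"hand": 0.68},
    {"xyz": [0,0,0],"delta_rot": [0,0,0],"hand": 0.68},
    {"xyz": [0,0,0],"delta_rot": [0,0,0],"hand": 0.68}
  ]
}}

```text
time_s: 10.25
ee_pos: [0.6085, 0.0026, 0.2408]
eef_rot: [2.333, 2.1, 0.014]
force: [0.3, -1.1, 0.7]
opening: 0.0584
```

```bash
python3 st.py;python3 - <<'E'
from h import *
b=r.snapshot('scene');a=r.snapshot('wrist')
save('m3',np.hstack([cv2.resize(a,(440,330)),cv2.resize(b[170:280,230:350],(360,330))]))
E
```

```text
t 10.25 pos [608.5   2.6 240.8] q [-0.361  0.586  0.386  1.811 -0.302  0.794  1.645]
xang 83.99 z [ 0.0083  0.0039 -1.    ] grasp [609.8   3.2  85.8] F [ 0.3  -1.09  0.68] open 0.0584
```

View pics/m3.png

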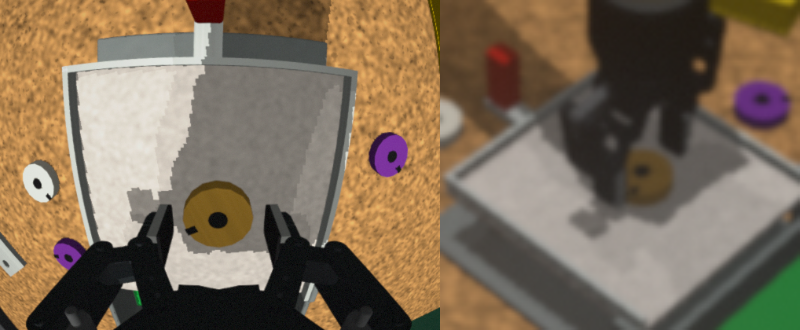

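The wheel is centred between the pads, at crop pixel (218,218). I close on it.

Emit:
{"method": "play_rows", "body": {
  "moves": [
    {"xyz": [0,0,-3],"delta_rot": [0,0.4,0],"hand": 0.6},
    {"xyz": [0,0,0],"delta_rot": [0,0,0],"hand": 0.45},
    {"xyz": [0,0,0],"delta_rot": [0,0,0],"hand": 0.3},
    {"xyz": [0,0,0],"delta_rot": [0,0,0],"hand": 0.3},
    {"xyz": [0,0,0],"delta_rot": [0,0,0],"hand": 0.3}
  ],
  "force": 40
}}

```text
time_s: 10.85
ee_pos: [0.6088, 0.0026, 0.2382]
eef_rot: [-2.333, -2.1, -0.006]
force: [-1.0, 0.4, -0.3]
opening: 0.0423
```

```bash
python3 st.py
```

```text
t 10.85 pos [608.8   2.6 238.2] q [-0.359  0.591  0.385  1.809 -0.303  0.798  1.646]
xang 83.99 z [ 0.0013  0.004  -1.    ] grasp [609.    3.2  83.2] F [-1.05  0.36 -0.26] open 0.0423
```

Emit:
{"method": "play_rows", "body": {
  "moves": [
    {"xyz": [0,0,5],"delta_rot": [0,0,0],"hand": 0.3},
    {"xyz": [0,0,15],"delta_rot": [0,0,0],"hand": 0.3},
    {"xyz": [0,0,25],"delta_rot": [0,0,0],"hand": 0.3},
    {"xyz": [0,0,30],"delta_rot": [0,0,0],"hand": 0.3},
    {"xyz": [0,0,25],"delta_rot": [0,0,0],"hand": 0.3},
    {"xyz": [0,0,0],"delta_rot": [0,0,0],"hand": 0.3}
  ]
}}

```text
time_s: 11.45
ee_pos: [0.6077, 0.002, 0.345]
eef_rot: [-2.334, -2.099, -0.003]
force: [-0.3, -0.5, -1.1]
opening: 0.0419
```

```bash
python3 st.py;python3 - <<'E'
from h import *
b=r.snapshot('scene');a=r.snapshot('wrist')
save('m4',np.hstack([cv2.resize(a,(440,330)),cv2.resize(b[150:315,210:390],(360,330))]))
E
```

```text
t 11.45 pos [607.7   2.  345. ] q [-0.405  0.46   0.443  1.731 -0.232  1.003  1.588]
xang 83.93 z [-2.0e-04  3.4e-03 -1.0e+00] grasp [607.7   2.5 190. ] F [-0.3  -0.46 -1.05] open 0.0419
```

View pics/m4.png

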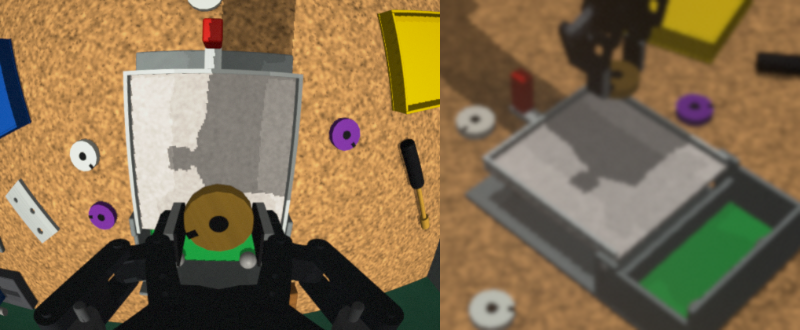

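The wheel is held at a 42 mm opening, with the board clear and level. I carry it to the blue tray.

Emit:
{"method": "play_rows", "body": {
  "moves": [
    {"xyz": [-16,-44,0],"delta_rot": [0,0,0],"hand": 0.3},
    {"xyz": [-16,-44,0],"delta_rot": [0,0,0],"hand": 0.3},
    {"xyz": [-16,-44,0],"delta_rot": [0,0,0],"hand": 0.3},
    {"xyz": [-16,-44,0],"delta_rot": [0,0,0],"hand": 0.3},
    {"xyz": [-16,-44,0],"delta_rot": [0,0,0],"hand": 0.3},
    {"xyz": [-16,-44,0],"delta_rot": [0,0,0],"hand": 0.3},
    {"xyz": [-16,-44,0],"delta_rot": [0,0,0],"hand": 0.3},
    {"xyz": [-16,-44,0],"delta_rot": [0,0,0],"hand": 0.3}
  ]
}}

```text
time_s: 12.35
ee_pos: [0.4722, -0.349, 0.3316]
eef_rot: [-2.301, -2.109, 0.01]
force: [1.4, -0.3, -1.8]
opening: 0.0418
```

```bash
python3 st.py
```

```text
t 12.35 pos [ 472.2 -349.   331.6] q [ 0.177  0.457  0.51   1.789 -0.259  0.984  2.277]
xang 85.01 z [-0.0182  0.0106 -0.9998] grasp [ 469.4 -347.3  176.7] F [ 1.37 -0.27 -1.83] open 0.0418
```

Emit:
{"method": "play_rows", "body": {
  "moves": [
    {"xyz": [4,-4,-20],"delta_rot": [-0.6,-1,0],"hand": 0.3},
    {"xyz": [0,0,-30],"delta_rot": [0,0,0],"hand": 0.3},
    {"xyz": [0,0,-30],"delta_rot": [0,0,0],"hand": 0.3},
    {"xyz": [0,0,-25],"delta_rot": [0,0,0],"hand": 0.3},
    {"xyz": [0,0,-15],"delta_rot": [0,0,0],"hand": 0.3},
    {"xyz": [0,0,0],"delta_rot": [0,0,0],"hand": 0.3},
    {"xyz": [0,0,0],"delta_rot": [0,0,0],"hand": 0.3}
  ]
}}

```text
time_s: 13.05
ee_pos: [0.4662, -0.361, 0.2005]
eef_rot: [-2.327, -2.097, 0.015]
force: [-0.5, -0.6, -1.8]
opening: 0.042
```

```bash
python3 st.py
```

```text
t 13.05 pos [ 466.2 -361.   200.5] q [ 0.263  0.634  0.43   1.872 -0.37   0.726  2.369]
xang 84.07 z [-1.320e-02  2.000e-04 -9.999e-01] grasp [ 464.2 -361.    45.6] F [-0.46 -0.59 -1.8 ] open 0.042
```

Emit:
{"method": "play_rows", "body": {
  "moves": [
    {"xyz": [11,7,-4],"delta_rot": [0,-0.7,0],"hand": 0.3},
    {"xyz": [0,0,-8],"delta_rot": [0,0,0],"hand": 0.3},
    {"xyz": [0,0,-6],"delta_rot": [0,0,0],"hand": 0.3},
    {"xyz": [0,0,0],"delta_rot": [0,0,0],"hand": 0.3},
    {"xyz": [0,0,0],"delta_rot": [0,0,0],"hand": 0.3}
  ]
}}

```text
time_s: 13.55
ee_pos: [0.4796, -0.3531, 0.1833]
eef_rot: [2.33, 2.103, 0.003]
force: [-0.7, -0.2, -1.2]
opening: 0.0424
```

```bash
python3 st.py
```

```text
t 13.55 pos [ 479.6 -353.1  183.3] q [ 0.26   0.662  0.407  1.869 -0.396  0.687  2.368]
xang 84.15 z [ 0.0035 -0.0011 -1.    ] grasp [ 480.1 -353.3   28.3] F [-0.68 -0.24 -1.22] open 0.0424
```

Emit:
{"method": "play_rows", "body": {
  "moves": [
    {"xyz": [0,0,-4],"delta_rot": [0,0,0],"hand": 0.3},
    {"xyz": [0,0,0],"delta_rot": [0,0,0],"hand": 0.55},
    {"xyz": [0,0,0],"delta_rot": [0,0,0],"hand": 0.7},
    {"xyz": [0,0,0],"delta_rot": [0,0,0],"hand": 0.7},
    {"xyz": [0,0,20],"delta_rot": [0,0,0],"hand": 0.7},
    {"xyz": [0,0,40],"delta_rot": [0,0,0],"hand": 0.7},
    {"xyz": [0,0,50],"delta_rot": [0,0,0],"hand": 0.7},
    {"xyz": [0,0,50],"delta_rot": [0,0,0],"hand": 0.7}
  ]
}}

```text
time_s: 14.35
ee_pos: [0.4771, -0.3521, 0.3382]
eef_rot: [-2.328, -2.098, 0.004]
force: [0.9, 0.9, -0.3]
opening: 0.0599
```

Emit:
{"method": "play_rows", "body": {
  "moves": [
    {"xyz": [-20,-40,20],"delta_rot": [0,0,0],"hand": 0.7},
    {"xyz": [-20,-40,20],"delta_rot": [0,0,0],"hand": 0.7},
    {"xyz": [-20,-40,0],"delta_rot": [0,0,0],"hand": 0.7},
    {"xyz": [-20,-30,0],"delta_rot": [0,0,0],"hand": 0.7},
    {"xyz": [0,0,0],"delta_rot": [0,0,0],"hand": 0.7},
    {"xyz": [0,0,0],"delta_rot": [0,0,0],"hand": 0.7},
    {"xyz": [0,0,0],"delta_rot": [0,0,0],"hand": 0.7}
  ]
}}

```text
time_s: 15.05
ee_pos: [0.3951, -0.5063, 0.392]
eef_rot: [2.32, 2.103, 0.003]
force: [1.4, -0.5, -0.1]
opening: 0.0599
```

```bash
python3 st.py;python3 - <<'E'
from h import *
t=r.snapshot('top');b=r.snapshot('scene')
save('m5',np.hstack([cv2.resize(t[110:330,220:500],(420,330)),cv2.resize(b[170:400,60:400],(370,330))]))
E
```

```text
t 15.05 pos [ 395.1 -506.3  392. ] q [ 0.447  0.487  0.56   1.6   -0.282  1.125  2.546]
xang 84.36 z [ 0.0082 -0.0065 -0.9999] grasp [ 396.4 -507.3  237. ] F [ 1.39 -0.52 -0.09] open 0.0599
```

View pics/m5.png

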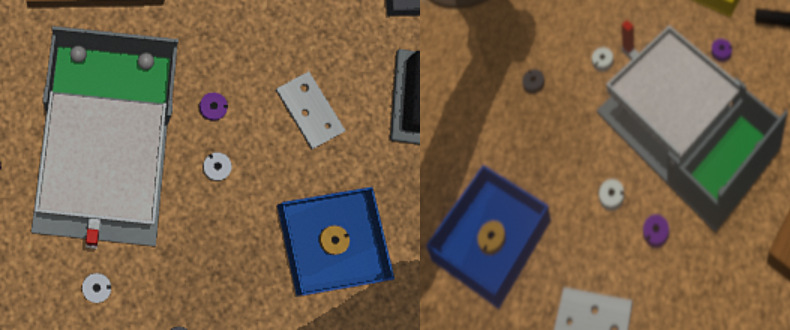

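Both balls are in the trough at (79,54) and (146,61), the board is level, and the brass wheel is near the middle of the blue tray at (335,240). I hand it in.

```bash
python3 -c "
from plant import r
print(r.job_done())"
```

```text
the job is handed in; nothing more can be done
None
```

The job is done and handed in at about 15 s of the 54 s allowed; no verdict was reported.

- **Balls:** I pinched the red grip and lifted the board smoothly to about 0.32 rad. Both balls rolled off while the brass wheel stayed on the board. With the board up, the picture hid part of the trough; both balls showed in it after lowering and again in the last top view. The gripper stayed away from them throughout.
- **Board:** I lowered it along the same arc. At the bottom the grip point was back within 0.5 mm of its starting height, and the last pictures show the board level.
- **Brass wheel:** I gripped it at a 42 mm reading (44 mm expected), carried it to the blue tray and let go just above the floor. The last pictures show it lying flat near the middle of the tray, with the gripper well clear.

**Disagreement:** one wrist-camera reading of the wheel was about 12 mm off because I took it before the arm had settled. A repeat at rest agreed with the other cameras to within a few mm.

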